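# Set the card dealer to three hands and start it

## Robot

A 7-joint arm with a two-finger parallel gripper is mounted at the origin on the work surface. World frame = base frame: x ahead of the robot, y to its left, z up, the work surface at z = 0. Lengths are in m, angles in rad, forces in N, time in s.
With the tool pointing down it reaches from about 0.35 to 0.9 m from the base axis. Payload 19.9 kg.
Tool frame: the origin (TCP) lies between the finger pads; the fingertips stand 22 mm ahead of it and the grasp point (between the pads) lies 3 mm ahead of it; z points along the fingers, y is the line along which they close (so a half turn about z gives the same grasp; the last joint's range is limited). The gripper opens to 94 mm and grips with 3 to 60 N. Pads are 16 mm wide; open, the fingers measure 119 mm over their backs; the gripper's body (75 mm by 177 mm) begins 78 mm behind the grasp point.
Start: joints at [-1.147, 0.417, -0.01, 1.614, 0.005, 1.111, -0.053], TCP at [0.28, 0.559, 0.227] pointing down, gripper open.
Joint ranges: [-2.81, 2.81], [-0.39, 2.02], [-1.27, 1.25], [0.06, 2.57], [-1.19, 4.33], [0.19, 2], [-2.82, 2.82]. Speed limits (rad/s): [1.89, 1.89, 2.39, 2.39, 3.01, 3.01, 3.01].

## Interface

Orientations are given as a unit quaternion [w, x, y, z].
In Python, from cell import monitor, viewer, finish_job gives the robot as it stands.
- The arm moves only by the tool play_rows, never from a script. Its argument "series" is a list of rows, each a list of 3 entries, a list of its own where there are three numbers: the shift along the tool's x, y, z in mm, then the turn about the tool's z in rad, then the gripper command: -1 is fully open, 1 is shut, values between are in proportion. A call has 1 to 20 rows; each row shifts and turns the commanded pose from where the row before left it, along the tool's axes as they then stand; what a row does not reach is not made up. A row lasts 1/8 s, in which the tool goes at most 62.5 mm and 10.7 degrees, less where a joint would pass 70% of its speed; a pose out of reach is approached as far as the arm can. A call is refused whole if a number of a shift passes 62.5 or a number of a turn 0.188, either way. A call with a gripper value outside its range is refused whole. The fingers move at their own pace and stop on an object; the grip force is fixed at half the most. Time passes only in rows, so rows that do not move let the fingers close. It gives the time, the measured TCP pose, the force, the opening and the grip force at its end, in the units of the state.
- monitor.state(): the state, without advancing time (a new reading comes with each control period).
- viewer.grab_frame(name): name is "scene" or "top"; returns the picture (420x560x3 uint8, red, green, blue); there is no depth.
- viewer.camera_model(name): a dict with "fovy" (degrees; the focal length in pixels is half the picture's height over the tangent of half this angle, whatever the lens; pixels are square), "cx", "cy" (the principal point, pixels), "k1" (the pictures are not rectified: a ray, as slopes to the right and down, at radius r is drawn at 1 + k1 r^2 times it, then the intrinsics apply), "R" (3x3) and "t" (3): a world point X has camera coordinates R X + t. Camera axes: x right, y down, z forward; pixel columns grow to the right and rows downward; lengths in m; the calibration is good to about 2 mm. A picture is of the moment at which its call begins. camera_model takes no time and is no camera call.
- finish_job(): hands the job in; it is judged then, once.
The state is a dict: "time_s": time; "joint_positions": joint angles; "dq": joint speeds; "tau": joint torques, N m; "tcp_pos": TCP position; "eef_rot": TCP orientation; "wrist_force": force on the tool from outside, world axes, zero at the start; "ft_torque": the same for the moment, N m; "width": finger opening in m; "grasp_force": force on a finger pad.
Only numpy, scipy, OpenCV 4.12 (cv2) and the standard library are available. Lean on these libraries where they do the work, as an engineer would, in place of code of your own. Each camera call takes 0.05 s, during which the arm holds its last target. There are 200 camera calls.

## Task

Set the card dealing machine to three hands and start it: from its home end, push the orange lever along its slot with your fingertips, counting the clicks, and stop at the third click without running on to the fourth; then press the green button all the way down and take the hand away. Only push the lever, never pinch it, and leave everything else on the table where it stands.

Things in the scene. Friction and masses are not known exactly. Their poses are not given: they have to be found in the camera images.
- card_machine: black card dealing machine, fixed, 220 (x) by 290 (y) by 85 mm high; origin at the centre of its underside, z up; flat top at z 85 mm. A grey strip along its -x side carries lever and button, with 1 to 5 white pips beside notches 1 to 5; two clear card hoppers (x 21 to 99, |y| 12 to 124 mm) stand 24 mm above the top
- hands_lever (a joint): lever travel along the slot, m, towards the machine's +y: 0 home, 0.090 far end. Notches every 18 mm: home, then the clicks 0.018, 0.036, 0.054, 0.072, 0.090. From a notch the push rises to 4 to 6 N in the first 5 mm, then falls off; past half way (9 mm) the lever jumps ahead of the finger into the next notch and stays there within 1 mm; let go sooner, it slides back. Starts in the home notch
- lever_top (a point): centre of the top of the orange lever tab, 35 mm above the machine's flat top. The tab is 34 mm wide (across the slot), 16 mm thick (along the slot, machine y) and 32 mm high, with flat faces; at home this point is at x -55, y -55 mm in the machine's frame and the top around it is flat and free. This point's axes are parallel to the machine's
- deal_button (a joint): how far the green button is pressed, in m: 0 up, 0.006 fully down. A spring returns it; fully down takes 5 N
- deal_button_top (a point): centre of the top of the round green button (30 mm across) when up, on the machine's top strip at x -55, y +105 mm in the machine's frame; it is pressed straight down
- pawn: yellow game pawn, 24 mm across, 44 mm high, origin under its foot; on the table before the machine, leave alone
- die: red 22 mm die, origin under its centre; on the table before the machine, leave alone
- tile_stack: stack of square game tiles, 87 mm wide, 40 mm high, origin under its centre; leave alone
- mug: blue mug, 80 mm across, 95 mm high, origin under its centre; leave alone
- snack_bowl: yellow bowl, 150 mm across, 60 mm high, origin under its centre; leave alone
- snack_can: orange snack can, 74 mm across, 200 mm high, origin under its centre; leave alone
- card_tin: dark tin, 70 by 100 by 30 mm high, origin under its centre; leave alone

How it is judged:
By the outcome, as a careful person would: the job done as asked, in the order asked, and still so for the second after the job is handed in, with the robot touching nothing.
It also fails if it takes over 64 s, if anything falls off the work surface, if the arm or the gripper's body presses on something with over 40 N, if the wrist force passes 120 N, or if a joint passes its speed limit or range.

## Working session

There is one attempt and no reset: what is moved stays moved. The work goes in short steps, Python scripts to look and compute and a tool call to move; the robot and the scene stay as the last step left them, time stands still between calls to the robot, and variables do not carry over. Pictures are saved under pics/ and viewed, at most 10 in all, crops included, and the job is handed in when it is done.

Besides the shell and the picture viewer there is one more tool, called after "Request:" as name(argument=value, ...) on one line, values as JSON. play_rows: Moves the arm, as the interface text tells. Its arguments: {"type":"object","properties":{"series":{"type":"array"}},"required":["series"]}

```bash
mkdir -p pics
cat > h.py <<'E'
import numpy as np, cv2
from cell import monitor, viewer, finish_job
def cam(n):
    m=viewer.camera_model(n); f=210/np.tan(np.radians(m['fovy'])/2)
    return m,f,np.array(m['R']),np.array(m['t'])
def ray(n,u,v):
    m,f,R,t=cam(n); d=np.array([(u-m['cx'])/f,(v-m['cy'])/f]); s=d.copy()
    for _ in range(30): s=d/(1+m['k1']*(s@s))
    return -R.T@t, R.T@np.array([s[0],s[1],1])
def onz(n,u,v,z):
    o,d=ray(n,u,v); return o+d*(z-o[2])/d[2]
def proj(n,X):
    m,f,R,t=cam(n); c=R@np.array(X)+t; s=c[:2]/c[2]; s=s*(1+m['k1']*(s@s)); return s*f+[m['cx'],m['cy']]
def save(n,fn,crop=None,k=1):
    im=viewer.grab_frame(n)[:,:,::-1]
    if crop: im=im[crop[1]:crop[3],crop[0]:crop[2]]
    cv2.imwrite('pics/'+fn,cv2.resize(im,None,fx=k,fy=k,interpolation=cv2.INTER_CUBIC))
E
python3 - <<'E'
from h import *
save('top','t1.png',k=1.4);save('scene','s1.png',k=1.4)
print(monitor.state()); print(viewer.camera_model('top'),viewer.camera_model('scene'))
E
```

```text
{'time_s': 0.1, 'joint_positions': array([-1.1474959 ,  0.41793624, -0.01032083,  1.61410223,  0.00470449,
        1.11071004, -0.05300962]), 'dq': array([-0.00082591, -0.0004947 ,  0.00057675, -0.00125999, -0.00124284,
       -0.00020354,  0.00032902]), 'tau': array([ 2.35496991e-03, -8.52578545e+01,  6.40771296e-01, -4.26692426e+01,
       -4.88579634e-02,  1.64459576e-02,  3.20081472e-05]), 'tcp_pos': array([0.28001071, 0.55841107, 0.22687899]), 'eef_rot': array([-8.91463373e-05,  2.30305749e-01,  9.73118154e-01, -5.58928595e-04]), 'wrist_force': array([ 0.35999836, -0.22857048,  0.40412595]), 'ft_torque': array([-0.02509495,  0.00645651, -0.01061018]), 'grasp_force': 0.0, 'width': 0.0940254917081904}
{'fovy': 50.31206567349564, 'cx': 269.6061610807639, 'cy': 208.09929618524416, 'k1': -0.08889943423989453, 'R': array([[ 0.00398882, -0.99983256,  0.0178588 ],
       [-0.98654226, -0.00685375, -0.16336277],
       [ 0.16345782, -0.01696684, -0.98640441]]), 't': array([-0.03470135,  0.44042426,  1.08647429])} {'fovy': 44.75664072503905, 'cx': 266.22331461347335, 'cy': 207.44233275629955, 'k1': -0.1600460727475041, 'R': array([[ 8.87282501e-01,  4.61225954e-01, -6.18845596e-04],
       [ 3.44508839e-01, -6.63639103e-01, -6.64000602e-01],
       [-3.06665001e-01,  5.88942917e-01, -7.47731782e-01]]), 't': array([-0.38874347, -0.09776741,  1.51690702])}
```

View pics/t1.png

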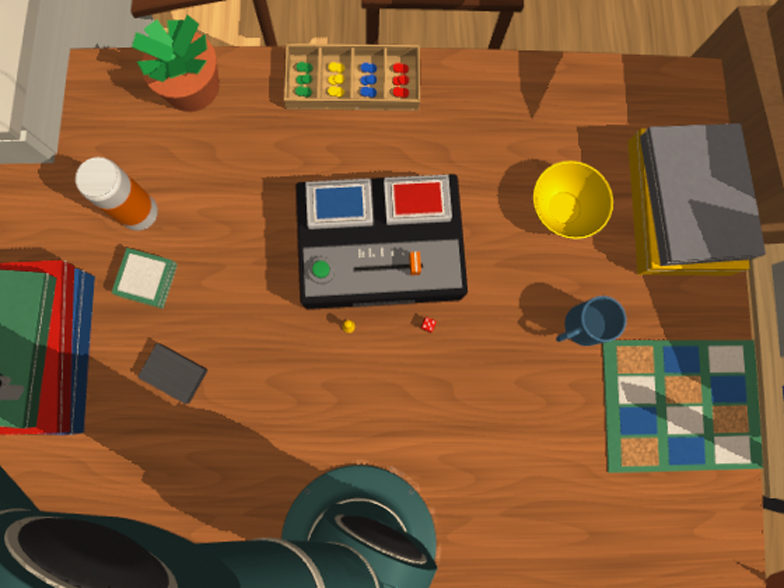

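View pics/s1.png

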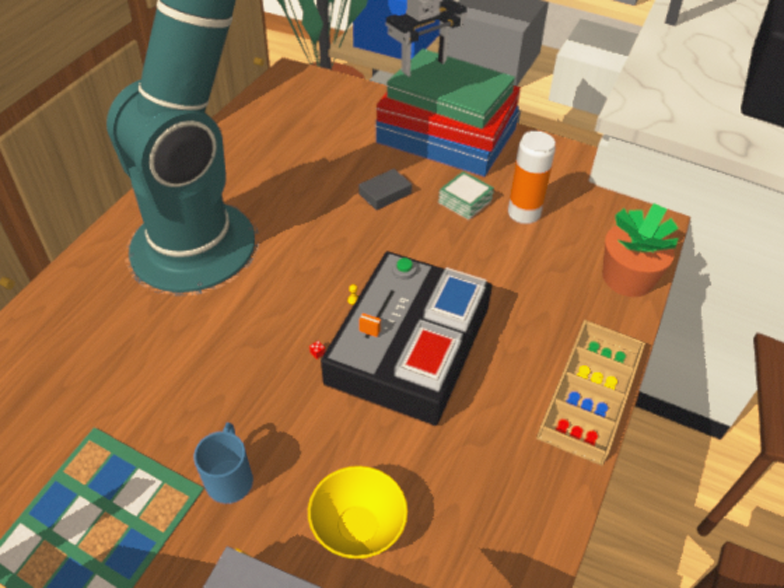

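The top view shows the machine at about (380,240)/1.4, with the lever at (415,262), the button at (320,269), and the pawn and die on the robot side. The scene view shows the same layout. I'll enlarge the machine.

Run:
```python
from h import *
save('top','t2.png',(205,115,345,220),5.6)
save('scene','s2.png',(220,170,360,275),5.6)
```

```text
(no output)
```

View pics/t2.png

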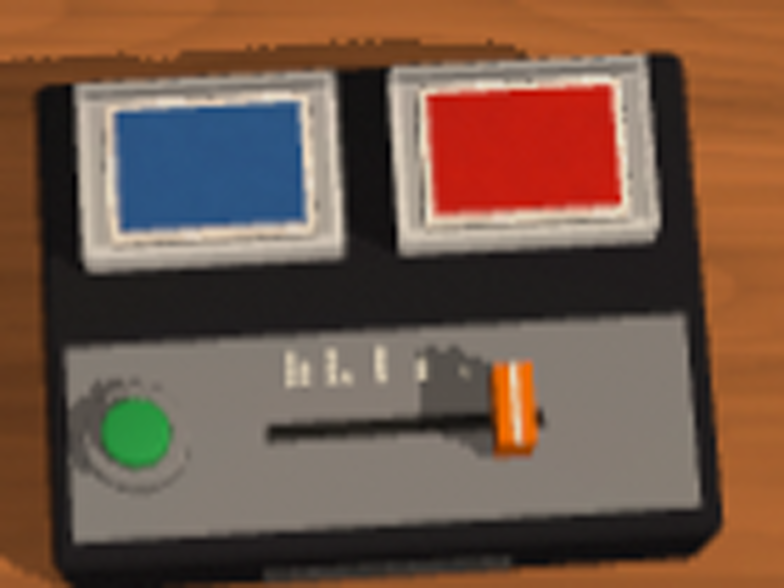

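View pics/s2.png

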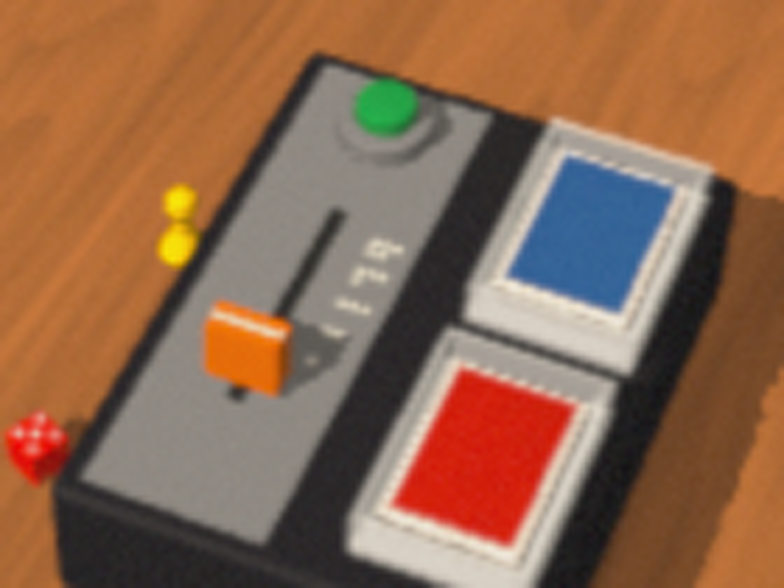

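```bash
cat > fit.py <<'E'
from h import *
from scipy.optimize import least_squares
T=lambda u,v:(205+u/5.6-.41,115+v/5.6-.41); S=lambda u,v:(220+u/5.6-.41,170+v/5.6-.41)
obs=[('top',T(515,403),(-55,-55,120)),('scene',S(251,319),(-55,-55,120)),('top',T(137,432),(-55,105,None)),('scene',S(387,105),(-55,105,None)),
('top',T(40,88),(110,145,85)),('top',T(682,56),(110,-145,85)),('scene',S(60,490),(-110,-145,85)),('scene',S(318,56),(-110,145,85))]
def W(p,q):
    z=p[3] if q[2] is None else q[2]/1000; c,s=np.cos(p[2]),np.sin(p[2]);x,y=q[0]/1000,q[1]/1000
    return [p[0]+c*x-s*y,p[1]+s*x+c*y,z]
f=lambda p:np.concatenate([proj(n,W(p,q))-uv for n,uv,q in obs])
r=least_squares(f,[.55,0,0,.095],loss='soft_l1')
if __name__=='__main__':
    print(r.x,f(r.x).round(1).reshape(-1,2).tolist())
    print('lever',W(r.x,(-55,-55,120)),'button',W(r.x,(-55,105,None)))
    s=monitor.state();print(s['tcp_pos'])
E
python3 fit.py
```

```text
[ 0.53057812 -0.03509631  0.06059519  0.10441139] [[-0.2, -0.2], [-1.0, 1.5], [-0.5, -0.5], [-0.2, 0.2], [-1.4, -1.8], [0.3, -1.6], [-3.4, -0.3], [-1.2, -1.8]]
lever [np.float64(0.4790097540778509), np.float64(-0.0933260670836929), 0.12] button [np.float64(0.46932045638765063), np.float64(0.06638028066200782), np.float64(0.10441139225284514)]
[0.28007157 0.55850011 0.22708201]
```

The fit puts the lever top at (0.479,-0.093), the button at (0.469,0.066,0.104) and the yaw at 0.06 rad. First move: turn so that tool x is machine +y and tool y is machine +x, close the fingers and travel to behind the lever, still high.

Request:
play_rows(series=[[[0, 0, 0], 0.174, 1], [[0, 0, 0], 0.174, 1], [[0, 0, 0], 0.174, 1], [[0, 0, 0], 0.174, 1], [[0, 0, 0], 0.174, 1], [[0, 0, 0], 0.174, 1], [[0, 0, 0], 0, 1]])

```text
time_s: 1.08
tcp_pos: [0.28, 0.5587, 0.2273]
eef_rot: [0.0, 0.684, 0.729, -0.0]
wrist_force: [-0.0, 1.1, 1.0]
width: 0.0279
grasp_force: 0.0
```

Request:
play_rows(series=[[[-44, 10, 0], 0, 1], [[-44, 10, 0], 0, 1], [[-44, 10, 0], 0, 1], [[-44, 10, 0], 0, 1], [[-44, 10, 0], 0, 1], [[-44, 10, 0], 0, 1], [[-44, 10, 0], 0, 1], [[-44, 10, 0], 0, 1], [[-44, 10, 0], 0, 1], [[-44, 10, 0], 0, 1], [[-44, 10, 0], 0, 1], [[-44, 10, 0], 0, 1], [[-44, 10, 0], 0, 1], [[-44, 10, 0], 0, 1], [[-44, 10, 0], 0, 1], [[-44, 10, 0], 0, 1], [[0, 0, 0], 0, 1], [[0, 0, 0], 0, 1]])

```text
time_s: 3.32
tcp_pos: [0.4833, -0.1336, 0.2273]
eef_rot: [-0.0, 0.684, 0.73, -0.0]
wrist_force: [0.3, 0.8, 0.1]
width: 0.0002
grasp_force: 0.0
```

```bash
cat > where.py <<'E'
from fit import *
from scipy.spatial.transform import Rotation as Ro
def rep():
    s=monitor.state(); R=Ro.from_quat(np.roll(s['eef_rot'],-1)).as_matrix()
    c,n=np.cos(r.x[2]),np.sin(r.x[2]); d=s['tcp_pos'][:2]-r.x[:2]
    F=s['wrist_force']
    print('t',s['time_s'],'machine xy mm',((c*d[0]+n*d[1])*1e3).round(1),((-n*d[0]+c*d[1])*1e3).round(1),'z',s['tcp_pos'][2]*1e3,'toolx ang',np.arctan2(R[1,0],R[0,0])-np.pi/2,'F mach',(c*F[0]+n*F[1]).round(2),(-n*F[0]+c*F[1]).round(2),F[2].round(2),'w',s['width'],R[:,2].round(3))
rep()
E
python3 where.py
```

```text
t 3.325 machine xy mm -53.2 -95.5 z 227.27575458822335 toolx ang 0.06484815943104172 F mach 0.31 0.77 0.06 w 0.0002410480151748033 [-0.001  0.    -1.   ]
```

Request:
play_rows(series=[[[0, -2, 27], 0, 1], [[0, 0, 27], 0, 1], [[0, 0, 27], 0, 1], [[0, 0, 27], 0, 1], [[0, 0, 0], 0, 1], [[0, 0, 0], 0, 1]])

```text
time_s: 4.08
tcp_pos: [0.4819, -0.1337, 0.1205]
eef_rot: [0.0, 0.684, 0.729, 0.0]
wrist_force: [0.2, -0.5, 0.1]
width: 0.0003
grasp_force: 0.0
```

```bash
python3 where.py
python3 - <<'E'
from h import *
a=viewer.grab_frame('top')[115:220,205:345,::-1];b=viewer.grab_frame('scene')[170:275,220:360,::-1]
cv2.imwrite('pics/c3.png',cv2.resize(np.hstack([a,b]),None,fx=2.85,fy=5.6*.51,interpolation=cv2.INTER_CUBIC))
E
```

```text
t 4.075 machine xy mm -54.6 -95.5 z 120.46025541674027 toolx ang 0.06358589377774515 F mach 0.22 -0.46 0.12 w 0.00032711520836011464 [ 0.001  0.    -1.   ]
```

View pics/c3.png

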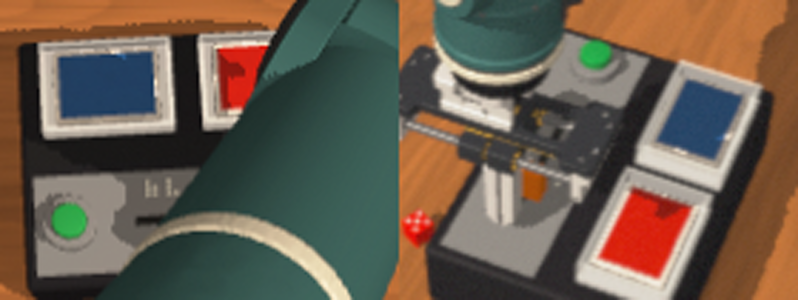

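The scene half shows the closed fingers at about (500,200), standing on the home side of the orange tab at (535,185) with a gap between them. The top view is hidden by the arm. I'll approach to contact.

Request:
play_rows(series=[[[5, 0, 1], 0, 1], [[5, 0, 1], 0, 1], [[5, 0, 0], 0, 1], [[3, 0, 0], 0, 1], [[2, 0, 0], 0, 1], [[0, 0, 0], 0, 1]])

```text
time_s: 4.92
tcp_pos: [0.4803, -0.1141, 0.1175]
eef_rot: [0.0, 0.685, 0.729, -0.0]
wrist_force: [-0.1, -0.2, -0.4]
width: 0.0002
grasp_force: 0.0
```

Request:
play_rows(series=[[[2, 0, 0], 0, 1], [[0, 0, 0], 0, 1]])

```text
time_s: 5.18
tcp_pos: [0.4801, -0.1121, 0.1175]
eef_rot: [0.0, 0.685, 0.729, -0.0]
wrist_force: [-0.9, -1.2, -0.7]
width: 0.0004
grasp_force: 0.0
```

Request:
play_rows(series=[[[2, 0, 0], 0, 1], [[0, 0, 0], 0, 1]])

```text
time_s: 5.42
tcp_pos: [0.48, -0.1102, 0.1175]
eef_rot: [0.0, 0.685, 0.729, -0.0]
wrist_force: [-0.0, -0.3, -0.4]
width: 0.0003
grasp_force: 0.0
```

Request:
play_rows(series=[[[2, 0, 0], 0, 1], [[0, 0, 0], 0, 1]])

```text
time_s: 5.68
tcp_pos: [0.4799, -0.1084, 0.1175]
eef_rot: [0.0, 0.685, 0.729, -0.0]
wrist_force: [0.6, -1.6, -1.2]
width: 0.0001
grasp_force: 1.5
```

Request:
play_rows(series=[[[1, 0, 0], 0, 1], [[0, 0, 0], 0, 1]])

```text
time_s: 5.92
tcp_pos: [0.4798, -0.1075, 0.1175]
eef_rot: [0.0, 0.685, 0.729, -0.0]
wrist_force: [-0.7, -4.7, -0.6]
width: 0.0006
grasp_force: 2.5
```

Request:
play_rows(series=[[[1, 0, 0], 0, 1], [[0, 0, 0], 0, 1]])

```text
time_s: 6.18
tcp_pos: [0.4797, -0.1064, 0.1175]
eef_rot: [0.0, 0.685, 0.729, -0.0]
wrist_force: [0.7, -5.1, -0.1]
width: 0.0005
grasp_force: 2.5
```

Request:
play_rows(series=[[[2, 0, 0], 0, 1], [[0, 0, 0], 0, 1]])

```text
time_s: 6.42
tcp_pos: [0.4796, -0.1043, 0.1175]
eef_rot: [0.0, 0.685, 0.729, -0.0]
wrist_force: [-0.7, -4.0, -0.4]
width: 0.0004
grasp_force: 2.1
```

Request:
play_rows(series=[[[2, 0, 0], 0, 1], [[0, 0, 0], 0, 1]])

```text
time_s: 6.68
tcp_pos: [0.4794, -0.1018, 0.1175]
eef_rot: [-0.0, 0.685, 0.729, 0.0]
wrist_force: [-0.8, -0.5, -0.3]
width: 0.0007
grasp_force: 0.3
```

Request:
play_rows(series=[[[1, 0, 0], 0, 1], [[0, 0, 0], 0, 1]])

```text
time_s: 6.92
tcp_pos: [0.4794, -0.1009, 0.1175]
eef_rot: [-0.0, 0.685, 0.729, 0.0]
wrist_force: [0.1, 0.3, 0.8]
width: 0.0002
grasp_force: 0.0
```

Request:
play_rows(series=[[[1, 0, 0], 0, 1], [[0, 0, 0], 0, 1]])

```text
time_s: 7.18
tcp_pos: [0.4793, -0.1001, 0.1175]
eef_rot: [-0.0, 0.685, 0.729, 0.0]
wrist_force: [-1.0, -0.1, 0.2]
width: 0.0004
grasp_force: 0.0
```

Request:
play_rows(series=[[[1, 0, 0], 0, 1], [[0, 0, 0], 0, 1]])

```text
time_s: 7.42
tcp_pos: [0.4793, -0.0992, 0.1175]
eef_rot: [0.0, 0.685, 0.729, -0.0]
wrist_force: [0.4, 0.6, -0.2]
width: 0.0004
grasp_force: 0.0
```

Request:
play_rows(series=[[[1, 0, 0], 0, 1], [[0, 0, 0], 0, 1]])

```text
time_s: 7.68
tcp_pos: [0.4792, -0.0982, 0.1175]
eef_rot: [0.0, 0.685, 0.729, -0.0]
wrist_force: [-0.3, -0.6, -0.4]
width: 0.0008
grasp_force: 0.0
```

First click (force dropped from 5 N to 0 at y≈-0.102). On to the second.

Request:
play_rows(series=[[[2, 0, 0], 0, 1], [[2, 0, 0], 0, 1], [[2, 0, 0], 0, 1], [[0, 0, 0], 0, 1]])

```text
time_s: 8.18
tcp_pos: [0.4789, -0.0921, 0.1175]
eef_rot: [0.0, 0.685, 0.729, -0.0]
wrist_force: [0.1, -0.1, -0.9]
width: 0.0003
grasp_force: 0.1
```

Request:
play_rows(series=[[[2, 0, 0], 0, 1], [[2, 0, 0], 0, 1], [[0, 0, 0], 0, 1]])

```text
time_s: 8.55
tcp_pos: [0.4786, -0.0885, 0.1175]
eef_rot: [0.0, 0.685, 0.729, -0.0]
wrist_force: [0.0, -5.3, -0.8]
width: 0.0003
grasp_force: 2.2
```

Request:
play_rows(series=[[[2, 0, 0], 0, 1], [[0, 0, 0], 0, 1]])

```text
time_s: 8.8
tcp_pos: [0.4785, -0.0864, 0.1175]
eef_rot: [0.0, 0.685, 0.729, -0.0]
wrist_force: [0.0, -4.9, -0.5]
width: 0.0007
grasp_force: 2.2
```

Request:
play_rows(series=[[[2, 0, 0], 0, 1], [[0, 0, 0], 0, 1]])

```text
time_s: 9.05
tcp_pos: [0.4784, -0.0839, 0.1175]
eef_rot: [-0.0, 0.685, 0.729, 0.0]
wrist_force: [-1.1, -1.7, 0.4]
width: 0.0002
grasp_force: 0.5
```

Request:
play_rows(series=[[[2, 0, 0], 0, 1], [[0, 0, 0], 0, 1]])

```text
time_s: 9.3
tcp_pos: [0.4782, -0.0818, 0.1175]
eef_rot: [-0.0, 0.685, 0.729, 0.0]
wrist_force: [0.7, 0.2, 1.1]
width: 0.0003
grasp_force: 0.0
```

Second click at y≈-0.083. Third is expected at ≈-0.065.

Request:
play_rows(series=[[[2, 0, 0], 0, 1], [[2, 0, 0], 0, 1], [[2, 0, 0], 0, 1], [[2, 0, 0], 0, 1], [[2, 0, 0], 0, 1], [[0, 0, 0], 0, 1]])

```text
time_s: 10.05
tcp_pos: [0.4776, -0.0724, 0.1175]
eef_rot: [0.0, 0.685, 0.729, -0.0]
wrist_force: [0.2, -3.2, -0.7]
width: 0.0006
grasp_force: 1.3
```

Request:
play_rows(series=[[[2, 0, 0], 0, 1], [[2, 0, 0], 0, 1], [[0, 0, 0], 0, 1]])

```text
time_s: 10.42
tcp_pos: [0.4774, -0.0685, 0.1175]
eef_rot: [0.0, 0.685, 0.729, -0.0]
wrist_force: [0.2, -5.1, -0.5]
width: 0.0008
grasp_force: 2.1
```

Request:
play_rows(series=[[[2, 0, 0], 0, 1], [[0, 0, 0], 0, 1]])

```text
time_s: 10.68
tcp_pos: [0.4772, -0.0659, 0.1175]
eef_rot: [-0.0, 0.685, 0.729, 0.0]
wrist_force: [-0.2, -1.3, 0.4]
width: 0.0005
grasp_force: 0.5
```

Request:
play_rows(series=[[[1, 0, 0], 0, 1], [[0, 0, 0], 0, 1]])

```text
time_s: 10.92
tcp_pos: [0.4772, -0.065, 0.1174]
eef_rot: [-0.0, 0.685, 0.729, 0.0]
wrist_force: [-0.3, 0.3, 0.1]
width: 0.0005
grasp_force: 0.0
```

Third click (force fell to 0 with the finger at -0.065, well short of notch contact). I'll back off, rise, and go above the button.

Request:
play_rows(series=[[[1, 0, 0], 0, 1], [[0, 0, 0], 0, 1], [[-10, 0, 0], 0, 1], [[-11, 0, 0], 0, 1], [[0, 0, -25], 0, 1], [[0, 0, -25], 0, 1], [[0, 0, -15], 0, 1], [[0, 0, 0], 0, 1], [[25, 0, 0], 0, 1], [[25, 0, 0], 0, 1], [[25, 0, 0], 0, 1], [[25, 0, 0], 0, 1], [[25, 0, 0], 0, 1], [[25, 0, 0], 0, 1], [[0, 0, 0], 0, 1], [[0, 0, 0], 0, 1]])

```text
time_s: 12.92
tcp_pos: [0.4689, 0.0638, 0.1819]
eef_rot: [-0.0, 0.685, 0.729, -0.0]
wrist_force: [0.2, 0.0, 0.6]
width: 0.0005
grasp_force: 0.0
```

```bash
python3 where.py
python3 - <<'E'
from h import *
a=viewer.grab_frame('top')[115:220,205:345,::-1];b=viewer.grab_frame('scene')[150:255,220:360,::-1]
cv2.imwrite('pics/c4.png',cv2.resize(np.hstack([a,b]),None,fx=2.85,fy=2.85,interpolation=cv2.INTER_CUBIC))
E
```

```text
t 12.925 machine xy mm -55.6 102.4 z 181.8985288096233 toolx ang 0.061642077086962344 F mach 0.18 0.0 0.56 w 0.000521036002542353 [-0.001 -0.001 -1.   ]
```

View pics/c4.png

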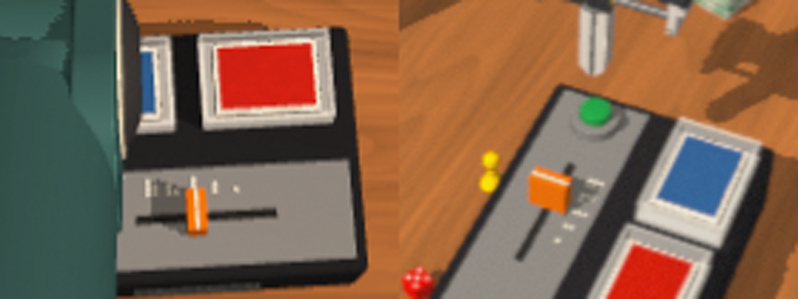

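The lever has moved 65 px in the crop (262→197), about 54 mm, so it is in notch 3. The fingers are above the green button at scene (595,110). Descending to press.

Request:
play_rows(series=[[[3, 0, 12], 0, 1], [[0, 0, 12], 0, 1], [[0, 0, 12], 0, 1], [[0, 0, 10], 0, 1], [[0, 0, 4], 0, 1], [[0, 0, 0], 0, 1], [[0, 0, 0], 0, 1]])

```text
time_s: 13.9
tcp_pos: [0.4691, 0.0675, 0.1328]
eef_rot: [0.0, 0.685, 0.729, 0.0]
wrist_force: [-0.4, -0.8, -0.8]
width: 0.0001
grasp_force: 0.0
```

Request:
play_rows(series=[[[0, 0, 2], 0, 1], [[0, 0, 2], 0, 1], [[0, 0, 0], 0, 1]])

```text
time_s: 14.28
tcp_pos: [0.469, 0.0675, 0.1285]
eef_rot: [0.0, 0.685, 0.729, 0.0]
wrist_force: [0.3, -0.1, 1.2]
width: 0.0002
grasp_force: 0.9
```

Request:
play_rows(series=[[[0, 0, 2], 0, 1], [[0, 0, 2], 0, 1], [[0, 0, 0], 0, 1]])

```text
time_s: 14.65
tcp_pos: [0.469, 0.0675, 0.1244]
eef_rot: [0.0, 0.685, 0.729, 0.0]
wrist_force: [0.9, 0.9, 5.0]
width: 0.0005
grasp_force: 2.1
```

Request:
play_rows(series=[[[0, 0, 1], 0, 1], [[0, 0, 1], 0, 1], [[0, 0, 0], 0, 1]])

```text
time_s: 15.02
tcp_pos: [0.4691, 0.0675, 0.123]
eef_rot: [-0.0, 0.685, 0.729, 0.0]
wrist_force: [-4.5, 1.1, 19.5]
width: 0.0006
grasp_force: 9.4
```

Bottomed out at 19 N after about 6 mm of travel. Rising and moving away.

Request:
play_rows(series=[[[0, 0, 0], 0, 1], [[0, 0, -5], 0, 1], [[0, 0, -15], 0, 1], [[0, 0, -30], 0, 1], [[0, 0, -40], 0, 1], [[0, 0, -40], 0, 1], [[40, 0, 0], 0, 1], [[40, 0, 0], 0, 1], [[40, 0, 0], 0, 1], [[40, -10, 0], 0, 1], [[40, -10, 0], 0, 1], [[0, 0, 0], 0, 1], [[0, 0, 0], 0, 1]])

```text
time_s: 16.65
tcp_pos: [0.4368, 0.2649, 0.2528]
eef_rot: [0.0, 0.685, 0.728, -0.0]
wrist_force: [-0.0, -0.0, 0.3]
width: 0.0006
grasp_force: 0.0
```

Run:
```python
from h import *
a=viewer.grab_frame('top')[115:255,165:345,::-1];b=viewer.grab_frame('scene')[150:290,200:380,::-1]
cv2.imwrite('pics/c5.png',cv2.resize(np.hstack([a,b]),None,fx=2.2,fy=2.2,interpolation=cv2.INTER_CUBIC))
from fit import r,W
for d in (36,54,72): print(d,(proj('top',W(r.x,(-55,-55+d,120)))-[165,115])*2.2)
```

```text
36 [255.23856433 158.60430702]
54 [238.36450238 159.4751849 ]
72 [221.4733162  160.34930781]
```

View pics/c5.png

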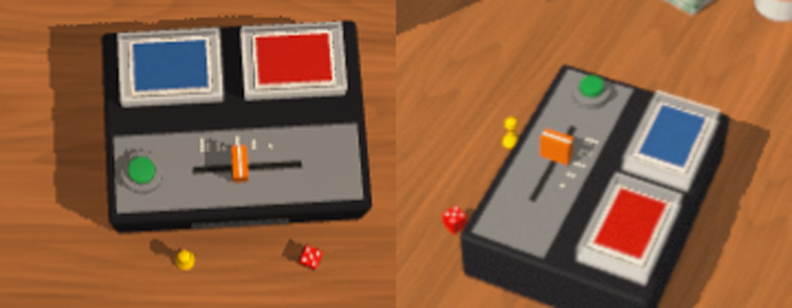

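The lever top is at (239,160), matching the predicted notch 3 position (238,159). The button is back up and the pawn and die are standing where they were. Handing in.

```bash
python3 -c "
from h import *
print(finish_job())"
```

```text
the job is handed in; nothing more can be done
None
```

The lever is in the third notch, the green button was pressed fully down and released, the hand is clear with nothing else touched, and the job is handed in after about 17 s of the 64 s allowed.

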